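# Refit a light controller's knob and store a level

### The job

The rotary knob has come off the wireless light controller. First slide the controller's left fader until the line across its cap is level with the tip of the paper pointer stuck beside it. Then fit the loose knob on the bare D-shaft, turned so that the flat in its bore matches the shaft's flat, push it fully home without forcing it, and press knob and shaft down into the controller against the spring, which stores the level; finish while still holding it pressed well down, without letting go. Leave the right fader and the other things on the desk where they are.

Things in the scene. Friction and masses are not known exactly. Their poses are not given: they have to be found in the camera images.
- controller: Wireless light controller, a flat-topped box with a grey top plate, 140 (its x) x 224 (its y) x 50 mm high, fixed on the desk. Origin: centre of its underside; x points away from the robot, y left, z up. On top: two fader slots along x, at y = +72 mm (left) and +12 mm (right); the rotary control's bare shaft at x = -12, y = -62 mm. Behind its back at y = -88 mm an antenna stub up to z = 82 mm.
- fader_left_line (a point): Middle of the line across the top of the left fader's cap. The cap is a black block 26 mm along the slot, 20 mm across it and 18 mm high, its underside 4 mm and its top (this point) 22 mm above the controller's top. It slides 80 mm along the controller's x, away from the robot (from x = -40 to +40 mm), with about 1.5 N of friction, and stays where it is left.
- fader_right_line (a point): The same point of the right fader, an identical cap in the right slot. To be left alone (5 mm).
- pointer_label: The paper pointer, cut from a price label and stuck flat on the controller's top left of the left slot, 12 x 21 mm, 0.5 mm thick, pointing right at the slot. Origin: its tip, on the controller's top, 13 mm left of the slot's middle; axes as the controller's.
- knob: Loose knob upright on the desk, 60 g, 36 mm high. Origin: centre of its underside, z up. Grip drum 37 mm across; take it 20 to 36 mm above the underside. Skirt 49 mm across, 7 mm high, with a pointer nose reaching 30 mm from the axis at the knob's +x; a bright line on top runs to +x too. Bore from below: 20 mm deep, 17.4 mm across, its key flat 3.7 mm from the axis on the +x side, under the nose.
- shaft_end (a point): Middle of the upper end of the upright steel D-shaft: 16 mm across, one flat 3.0 mm from the axis on this frame's +x side, z up; its end is chamfered 1 mm. It stands 28 mm out of the controller's top; turning it takes 0.15 N m. Home, the bore's end rests on this point: knob origin 20 mm below it, 8 mm above the controller's top, the knob's +x along this +x.
- press (a joint): How far the shaft is pushed down into the controller: 0 (out) to 0.006 m (stop). A spring pushes it back with 3 N at the top of its stroke and 9 N at the bottom; knob and shaft go down together.
- label_roll: Roll of blank labels, 74 mm across, 30 mm high. Bystander.
- scissors: Scissors, 199 mm long. Bystander.
- torch: Small torch lying down, 100 x 28 x 27 mm. Bystander.
- loupe: Folding loupe, 72 x 28 x 15 mm. Bystander.
- ball_grey: Grey stone ball on a ring foot, 48 mm. Bystander.
- egg_jasper: Red-brown stone egg, 44 mm across, 55 mm high. Bystander.
- cube_pyrite: Pyrite cube, 34 mm. Bystander.
- pyramid_honey: Honey-coloured stone pyramid, 55 mm wide, 50 mm high. Bystander.

How it is judged:
By the outcome, as a careful person would: the job done as asked, in the order asked, and still so for the second after the job is handed in, while the arm keeps its last pose, push and grip.
It also fails if it takes over 51 s, if anything falls off the work surface, if the arm or the gripper's body presses on something with over 40 N, if the wrist force passes 120 N, or if a joint passes its speed limit or range.

### The arm

A 6-joint arm with a two-finger parallel gripper is mounted at the origin on a cart in front of the work surface, level with it; the furniture and walls round the work are solid. World frame = base frame: x ahead of the robot, y to its left, z up, the work surface at z = 0. Lengths are in m, angles in rad, forces in N, time in s.
With the tool pointing down it reaches from about 0.425 to 0.95 m from the base axis. Payload 14.7 kg.
Tool frame: the origin (TCP) lies at the very end of the fingers, on their centre line; the grasp point (between the pads) lies 19 mm behind it (bot.grasp_offset is the distance from the TCP to the grasp point, in m); z points along the fingers, y is the line along which they close (so a half turn about z gives the same grasp; the last joint's range is limited). The gripper opens to 85 mm and grips with 20 to 120 N. Pads are 22 mm wide; open, the fingers measure 114 mm over their backs; the gripper's body (76 mm by 85 mm) begins 54 mm behind the grasp point. The pads swing forward as they close: fully open they stand 13 mm farther back than shut.
Start: joints at [1.074, 0.48, 1.596, -0, 1.065, -0.047], TCP at [0.283, 0.585, 0.231] pointing down, gripper open.
Joint ranges: [-2.75, 2.75], [-0.82, 2.05], [0.23, 2.67], [-1.56, 4.7], [0.09, 2.69], [-2.92, 2.92]. Speed limits (rad/s): [1.89, 1.89, 2.39, 3.01, 3.01, 3.01].

### API

Orientations are given as a rotation vector (axis times angle).
In Python, from cell import bot gives the robot as it stands.
- The arm moves only by the shell command python3 nudge.py 'ROWS' [FORCE]. ROWS is a JSON list of rows, 1 to 8 of them, each an object with the fields pos (a list: dx, dy, dz in m), turn_vec (a list: a rotation vector rx, ry, rz in rad), aperture (the opening from 0.0 (shut) to 1.0 (fully open)); a field left out counts as zero (the opening has to be given); each row is the pose to reach, as a shift and turn from the pose commanded when the command began, along the tool's axes at that moment; what a row does not reach only later rows make up. A row lasts 1/8 s, in which the tool goes at most 0.0625 m and 0.188 rad, less where a joint would pass 70% of its speed; a pose out of reach is approached as far as the arm can. The fingers move at their own pace and stop on an object; FORCE is the grip in N (left out, the last holds). Time passes only in rows, so rows that do not move let the fingers close. It prints the time, the measured TCP pose, the force, the opening and the grip force at its end. Input that does not fit is refused with a message, and nothing moves.
- bot.state(): the state, without advancing time (a new reading comes with each control period).
- bot.capture(name): name is "side" or "top"; returns a dict with "img" (480x640x3 uint8, red, green, blue), "fx", "fy", "cx", "cy" (pixels), "world_from_camera" (4x4, takes a point from camera to world coordinates). Camera axes: x right, y down, z forward; pixel columns grow to the right and rows downward; lengths in m; the calibration is good to about 2 mm. A picture is of the moment at which its call begins. There is no depth.
- bot.hand_in(): hands the job in; it is judged then, once.
The state is a dict: "time_s": time; "joint_pos": joint angles; "qvel": joint speeds; "tau": joint torques, N m; "position": TCP position; "eef_rot": TCP orientation; "ft_force": force on the tool from outside, world axes, zero at the start; "ft_torque": the same for the moment, N m; "width": opening from 0.0 (shut) to 1.0 (fully open); "gripper_force": force on a finger pad.
Only numpy, scipy, OpenCV 4.12 (cv2) and the standard library are available. Lean on these libraries where they do the work, as an engineer would, in place of code of your own. Each camera call takes 0.05 s, during which the arm holds its last target. There are 200 camera calls.

## Working session

There is one attempt and no reset: what is moved stays moved. The work goes in short steps, Python scripts to look and compute and a shell command to move; the robot and the scene stay as the last step left them, time stands still between calls to the robot, and variables do not carry over. Pictures are saved under pics/ and viewed, at most 10 in all, crops included, and the job is handed in when it is done.

```bash
ls; mkdir -p pics; python3 - <<'E'
from cell import bot
import cv2
s=bot.state(); print(s)
for n in("side","top"):
    c=bot.capture(n); cv2.imwrite(f"pics/{n}0.png",c["img"][:,:,::-1]); print(n,c["fx"],c["fy"],c["cx"],c["cy"],c["world_from_camera"].round(4).tolist())
E
```

```text
cell.py
nudge.py
pics
{'time_s': 0.0, 'joint_pos': array([ 1.07438706e+00,  4.80847483e-01,  1.59688334e+00,  8.11462457e-06,
        1.06512601e+00, -4.66087705e-02]), 'qvel': array([-2.08924091e-04, -1.24850781e-03, -1.48532148e-04, -1.36607331e-03,
        1.69818670e-05,  3.50677110e-04]), 'tau': array([ 3.42830290e-04, -9.50631094e+01, -4.30199969e+01, -1.17784948e-04,
        1.18937861e-02,  2.02231767e-06]), 'position': array([0.28238938, 0.58497576, 0.23065872]), 'eef_rot': array([-7.00532594e-01, -3.06213680e+00,  1.90982203e-03]), 'ft_force': array([-0.15491097, -0.43784468,  0.64653789]), 'ft_torque': array([-0.03523433,  0.01649783,  0.02118761]), 'gripper_force': 0.0, 'width': 1.0046538426418647}
side 530.618620367 530.618620367 317.81110247758977 233.03406284976498 [[0.9309, -0.1372, 0.3385, 0.113], [-0.3651, -0.3197, 0.8744, -1.0522], [-0.0117, -0.9375, -0.3477, 0.5141], [0.0, 0.0, 0.0, 1.0]]
top 504.0327900491896 504.0327900491896 323.8148267293781 245.61941643617897 [[0.0002, -0.9859, 0.1676, 0.3098], [-0.9999, -0.0027, -0.0147, 0.0372], [0.0149, -0.1676, -0.9857, 1.3506], [0.0, 0.0, 0.0, 1.0]]
```

View pics/side0.png

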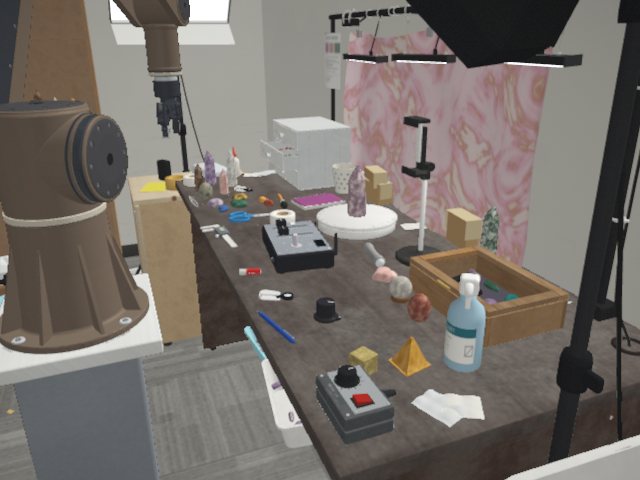

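View pics/top0.png

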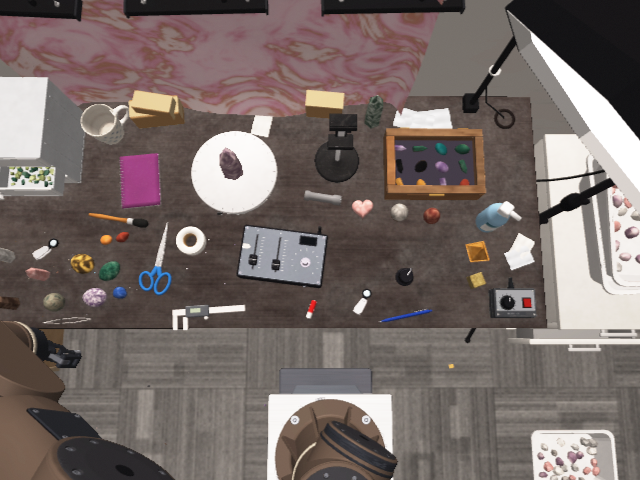

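The side view shows the controller around (297,245) and the knob at (326,310). In the top view, the controller is at (282,255), the knob at (405,276), and the fader caps at about (253,260) and (276,265). Next I'll zoom in.

```bash
cat > h.py <<'E'
import cv2,numpy as np
def crop(img,x0,y0,w,h,s): return cv2.resize(img[y0:y0+h,x0:x0+w],None,fx=s,fy=s,interpolation=cv2.INTER_CUBIC)
def ray(c,u,v):
    T=np.array(c["world_from_camera"]); d=T[:3,:3]@[(u-c["cx"])/c["fx"],(v-c["cy"])/c["fy"],1]; return T[:3,3],d
def atz(c,u,v,z):
    o,d=ray(c,u,v); return o+d*(z-o[2])/d[2]
def tri(c1,p1,c2,p2):
    A=[];b=[]
    (o,d),(q,e)=ray(c1,*p1),ray(c2,*p2)
    t=np.linalg.lstsq(np.c_[d,-e],q-o,rcond=None)[0]
    a,b=o+d*t[0],q+e*t[1]; return (a+b)/2,np.linalg.norm(a-b)
def proj(c,P):
    T=np.linalg.inv(c["world_from_camera"]); p=T[:3,:3]@np.array(P)+T[:3,3]; return np.array([c["fx"]*p[0]/p[2]+c["cx"],c["fy"]*p[1]/p[2]+c["cy"]])
E
python3 - <<'E'
from h import *
t=cv2.imread("pics/top0.png");s=cv2.imread("pics/side0.png")
o=np.zeros((600,800,3),np.uint8)
def put(im,x,y): o[y:y+im.shape[0],x:x+im.shape[1]]=im
put(crop(t,232,220,100,70,5),0,0)
put(crop(t,388,258,36,36,8),505,0)
put(crop(s,256,207,90,62,4),0,352)
put(crop(s,308,292,40,34,7),370,358)
cv2.imwrite("pics/m1.png",o)
E
```

```text
(no output)
```

View pics/m1.png

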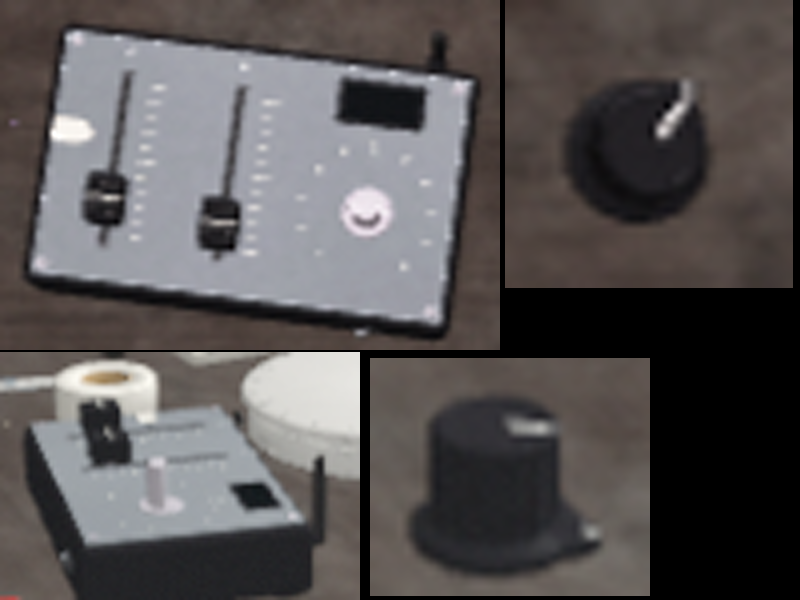

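Top crop: plate corners at roughly (65,28), (478,77), (440,325) and (33,272). The paper pointer is at (50–95,130), with the fader cap lines at (105,198) and (220,222). The shaft and collar are at (367,210) and the knob's line points up and to the right. The flat's direction needs more zoom.

```bash
python3 - <<'E'
from cell import bot
from h import *
import pickle
o=np.zeros((600,800,3),np.uint8)
def put(im,x,y): o[y:y+im.shape[0],x:x+im.shape[1]]=im
C={}
for n in("top","side"):
    cs=[bot.capture(n) for _ in range(6)]
    im=np.mean([c["img"] for c in cs],0)[:,:,::-1]; print(n,np.std([c["img"][240:280,240:320] for c in cs],0).mean())
    c=cs[0]; c["img"]=None; C[n]=(c,im)
pickle.dump(C,open("C.pkl","wb"))
def st(im): 
    return np.clip(im,0,255).astype(np.uint8)
t,s=C["top"][1],C["side"][1]
put(st(crop(t,295,252,20,20,20)),0,0)
put(st(crop(s,286,226,20,20,20)),402,0)
put(st(crop(t,240,236,25,12,8)),0,402)
put(st(crop(t,396,262,22,22,9)),210,402)
put(st(crop(s,312,296,34,28,7)),420,402)
cv2.imwrite("pics/m2.png",o)
E
```

```text
top 0.5012279484153516
side 0.6714921776574797Traceback (most recent call last):
  File "<stdin>", line 16, in <module>
  File "<stdin>", line 5, in put
ValueError: could not broadcast input array from shape (400,400,3) into shape (400,398,3)
```

```bash
python3 - <<'E'
from h import *
import pickle
o=np.zeros((600,800,3),np.uint8)
def put(im,x,y): im=np.clip(im,0,255).astype(np.uint8);o[y:y+im.shape[0],x:x+im.shape[1]]=im
C=pickle.load(open("C.pkl","rb"))
t,s=C["top"][1],C["side"][1]
put(crop(t,295,252,20,20,20),0,0)
put(crop(s,286,226,20,20,20),400,0)
put(crop(t,240,236,25,12,8),0,402)
put(crop(t,396,262,22,22,9),205,402)
put(crop(s,312,296,34,28,7),410,402)
cv2.imwrite("pics/m2.png",o)
E
```

```text
(no output)
```

View pics/m2.png

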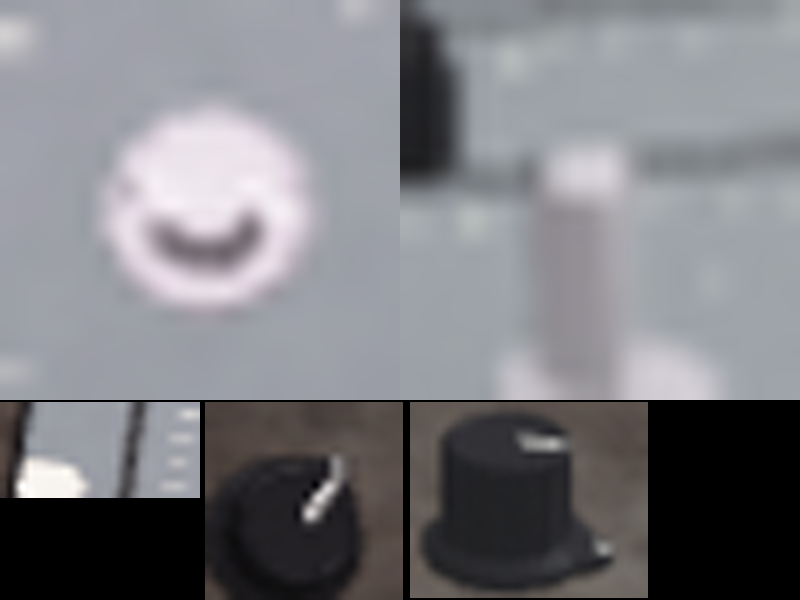

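The side view shows the shaft about 4.5 px (≈10.5 mm) wide. That means the flat is seen edge-on, and the curved wall faces the robot in the top view, so the flat faces roughly away along (0.93,-0.36). Now the numbers.

```bash
cat > meas.py <<'E'
from h import *
import pickle
C=pickle.load(open("C.pkl","rb"));ct,t=C["top"];cs,s=C["side"]
def up(im,x0,y0,w,h,k=8): return crop(im.astype(np.float32),x0,y0,w,h,k)
def cont(mask,x0,y0,k=8):
    cn,_=cv2.findContours(mask.astype(np.uint8),cv2.RETR_EXTERNAL,cv2.CHAIN_APPROX_NONE)
    c=max(cn,key=cv2.contourArea)[:,0,:]; return (c+.5)/k-.5+[x0,y0]
# plate
g=up(t,228,215,106,80)
m=(g.min(2)>100)
m=cv2.morphologyEx(m.astype(np.uint8),cv2.MORPH_CLOSE,np.ones((9,9)))
c=cont(m,228,215)
W=np.array([atz(ct,u,v,.05)[:2] for u,v in c])
r=cv2.minAreaRect((W*1000).astype(np.float32)); print("plate",r)
# robust: lsq line fits per side
bp=cv2.boxPoints(r)/1000; 
lines=[]
for i in range(4):
    a,b=bp[i],bp[(i+1)%4]; d=(b-a)/np.linalg.norm(b-a); L=np.linalg.norm(b-a); n=np.array([-d[1],d[0]])
    q=W[(abs((W-a)@n)<.006)&((W-a)@d>.1*L)&((W-a)@d<.9*L)]
    vx,vy,x,y=cv2.fitLine((q*1000).astype(np.float32),cv2.DIST_HUBER,0,.01,.01).ravel(); lines.append((vx,vy,x,y)); print(np.degrees(np.arctan2(vy,vx))%180,len(q))
P=[]
for i in range(4):
    a,b=lines[i],lines[(i+1)%4]; k=np.linalg.solve(np.array([[a[0],-b[0]],[a[1],-b[1]]]),[b[2]-a[2],b[3]-a[3]]); P.append([a[2]+k[0]*a[0],a[3]+k[0]*a[1]])
P=np.array(P); print("corners",P.round(1).tolist(),"centre",P.mean(0),"sides",[np.linalg.norm(P[i]-P[i-1]).round(1) for i in range(4)])
# collar centre
g=up(t,295,252,20,20,20); m=(g[:,:,2]-g[:,:,1]*0>195)
c=cont(m,295,252,20); e=cv2.fitEllipse(c.astype(np.float32)); print("collar ellipse px",e,"at z.05",atz(ct,*e[0],.05),"z.053",atz(ct,*e[0],.053))
# pointer
g=up(t,240,236,25,20); m=(g.min(2)>205); n,l,st,cen=cv2.connectedComponentsWithStats(m.astype(np.uint8)); i=1+st[1:,4].argmax(); c=(cen[i]+.5)/8-.5+[240,236]; print("pointer blob",st[i],c,atz(ct,*c,.0505))
# fader lines
for n,x0,y0 in(("L",248,254),("R",271,259)):
    g=up(t,x0,y0,10,11); m=g.min(2)
    k=np.array(m[24:72,32:48]); ys=np.arange(24,72); w=np.clip(k-k.max()*.65,0,None); v=(w.sum(1)*ys).sum()/w.sum(); u=(w.sum(0)*np.arange(32,48)).sum()/w.sum(); u,v=(u+.5)/8-.5+x0,(v+.5)/8-.5+y0; print(n,u,v,atz(ct,u,v,.072))
# knob
g=up(t,390,260,32,32,12); b=g.max(2)
m=cv2.inRange(b,0,48); cn=cont(m,390,260,12); e=cv2.fitEllipse(cn.astype(np.float32)); print("knob dark",e)
m=(b>110).astype(np.uint8); n,l,st,cen=cv2.connectedComponentsWithStats(m); print(st[1:],(cen[1:]+.5)/12-.5+[390,260])
g=up(s,308,292,40,34,12); b=g.max(2); print("bg side",np.percentile(b,[5,25,50,75,95]))
m=(b>130).astype(np.uint8); n,l,st,cen=cv2.connectedComponentsWithStats(m); print(st[1:],(cen[1:]+.5)/12-.5+[308,292])
E
python3 meas.py
```

```text
plate ((506.75482177734375, 127.03181457519531), (216.0665740966797, 130.63015747070312), 82.8045654296875)
172.68054 315
82.84847 522
172.87254 314
82.80436 530
corners [[557.4000244140625, 12.600000381469727], [584.0, 224.8000030517578], [456.0, 240.8000030517578], [429.20001220703125, 29.100000381469727]] centre [506.66754 126.85806] sides [np.float32(129.2), np.float32(213.9), np.float32(129.1), np.float32(213.4)]
collar ellipse px ((304.9595642089844, 261.9176330566406), (9.559319496154785, 9.94528579711914), 56.17081832885742) at z.05 [0.4877146 0.0668551 0.05     ] z.053 [0.4873041  0.06678665 0.053     ]
pointer blob [  19   58   66   41 2064] [245.79523983 245.5373062 ] [0.53043478 0.22151162 0.0505    ]
L 252.9306655356735 259.0681102854136 [0.49175096 0.19934698 0.072     ]
R 275.4680386633849 264.06783029859906 [0.47899389 0.14159958 0.072     ]
knob dark ((403.8697204589844, 276.87640380859375), (17.123659133911133, 17.62648582458496), 144.72361755371094)
[[ 203   95   54   89 1735]] [[408.8410903  271.49387608]]
bg side [ 37.25249443  51.52184772  92.09302521  99.91373253 109.65236435]
[[246 111  60  19 888]
 [372 291  18  16 229]] [[330.60519895 301.50121997]
 [339.25527656 316.43904658]]
```

```bash
cat > knob.py <<'E'
from h import *
import pickle
from scipy.optimize import minimize
C=pickle.load(open("C.pkl","rb"));ct,t=C["top"];cs,s=C["side"]
a=np.linspace(0,2*np.pi,60)
def circ(r,z): return np.c_[r*np.cos(a),r*np.sin(a),0*a+z]
K=8
def sil(c,box,parts,p):
    x0,y0,w,h=box; m=np.zeros((h*K,w*K),np.uint8); cy,sy=np.cos(p[2]),np.sin(p[2]); R=np.array([[cy,-sy,0],[sy,cy,0],[0,0,1]])
    for P in parts:
        q=np.array([proj(c,R@v+[p[0],p[1],p[3] if len(p)>3 else 0]) for v in P]); q=((q-[x0,y0]+.5)*K-.5)*16
        cv2.fillConvexPoly(m,cv2.convexHull(q.round().astype(np.int32)),255,cv2.LINE_AA,4)
    return cv2.GaussianBlur(m/255.,(0,0),K*.45)
nose=np.array([[30,0,z] for z in(0,6)]+[[22,y,z] for z in(0,7) for y in(-9,9)])/1000
parts=[np.r_[circ(.0245,0),circ(.0245,.007)],np.r_[circ(.0185,.007),circ(.0185,.036)],nose]
D=[]
for c,im,box,th,br in((ct,t,(390,260,32,32),60,100),(cs,s,(308,292,40,34),70,125)):
    g=crop(im.astype(np.float32),*box,K).max(2); m=1/(1+np.exp((g-th)/5))
    m=np.maximum(m,1/(1+np.exp((br-g)/5))); D.append((c,box,m))
def f(p): 
    return sum(((sil(c,b,parts,p)-m)**2).mean() for c,b,m in D)
if __name__=="__main__":
    x0=atz(ct,404.5,276.5,.02); best=None
    for y in(-.3,-.6,-.9):
        r=minimize(f,[x0[0],x0[1],y,0],method="Nelder-Mead",options=dict(initial_simplex=np.array([x0[0],x0[1],y,0])+np.r_[np.zeros((1,4)),np.diag([.006,.006,.3,.006])],maxiter=200)); print(r.x.round(4),r.fun)
        if best is None or r.fun<best.fun: best=r
    p=best.x[:2]
    for c,q,z in((cs,(330.6,301.5),.036),(cs,(339.26,316.44),.006),(ct,(408.84,271.5),.036)):
        d=atz(c,*q,z)[:2]-p; print(np.degrees(np.arctan2(d[1],d[0])),np.linalg.norm(d))
    # shaft profile in side view
    from numpy import array
    X=(array([0.4872,0.0668]))
    for z in(.078,.075,.070,.065,.06):
        u,v=proj(cs,[*X,z]); row=cv2.remap(s.astype(np.float32),np.arange(u-9,u+9,.5,np.float32)[None],np.full((1,36),v,np.float32),cv2.INTER_CUBIC)[0]
        print(z,u.round(2),v.round(2),row[:,1].astype(int).tolist())
E
python3 knob.py
```

```text
[ 0.4562 -0.2001  1.6777 -0.0032] 0.051460900558610495
[ 0.4562 -0.1994 -0.6633 -0.0032] 0.04562946085230087
[ 0.4561 -0.1994 -0.6643 -0.0033] 0.04565263474711906
-61.353273876304925 0.014132032480796301
-48.345987522086574 0.030688147903829475
-37.46008378520879 0.010890315134373493
0.078 294.56 232.94 [34, 34, 31, 36, 43, 70, 112, 152, 164, 166, 168, 165, 158, 155, 160, 170, 177, 184, 186, 186, 189, 185, 173, 159, 149, 144, 142, 141, 140, 140, 142, 143, 140, 137, 137, 136]
0.075 294.6 234.12 [47, 47, 48, 58, 72, 93, 111, 127, 134, 136, 139, 137, 123, 126, 150, 180, 196, 207, 211, 211, 213, 204, 185, 162, 147, 138, 138, 139, 138, 137, 139, 141, 140, 142, 145, 149]
0.07 294.65 236.1 [164, 169, 166, 163, 161, 166, 177, 183, 179, 172, 169, 163, 156, 147, 140, 137, 140, 145, 146, 153, 163, 171, 172, 172, 174, 173, 170, 167, 165, 164, 162, 164, 169, 171, 170, 167]
0.065 294.71 238.06 [164, 164, 164, 164, 164, 164, 164, 164, 164, 165, 166, 161, 153, 145, 140, 139, 141, 143, 143, 149, 157, 165, 169, 170, 167, 165, 164, 163, 164, 164, 164, 164, 164, 164, 164, 164]
0.06 294.76 240.03 [164, 163, 163, 163, 163, 163, 163, 163, 163, 164, 165, 162, 157, 150, 144, 140, 141, 143, 144, 149, 155, 162, 166, 168, 167, 165, 164, 163, 163, 165, 170, 171, 169, 166, 164, 163]
```

```bash
cat > k2.py <<'E'
from knob import *
for i,n in((0,"top"),(1,"side")):
    c,b,m=D[i]
    g=lambda p:((sil(c,b,parts,p)-m)**2).mean()
    r=minimize(g,[.456,-.199,-.66],method="Nelder-Mead",options=dict(initial_simplex=np.array([.456,-.199,-.66])+np.r_[np.zeros((1,3)),np.diag([.006,.006,.3])]))
    p=r.x; print(n,p.round(4),r.fun)
    for q,z in ([((408.84,271.5),.036)] if i==0 else [((330.6,301.5),.036),((339.26,316.44),.007)]):
        d=atz(c,*q,z)[:2]-p[:2]; print(np.degrees(np.arctan2(d[1],d[0])),np.linalg.norm(d))
# line blob pixels in top
g=crop(t.astype(np.float32),396,262,22,22,8).max(2)
for y in range(30,120,6):
    row=g[y]; w=np.clip(row-95,0,None)*(np.arange(len(row))>60)*(np.arange(len(row))<130)
    if w.max()>15:
        u,v=((w*np.arange(len(row))).sum()/w.sum()+.5)/8-.5+396,(y+.5)/8-.5+262; print(round(u,2),round(v,2),int(row.max()),atz(ct,u,v,.036)[:2].round(4))
E
python3 k2.py
```

```text
top [ 0.4549 -0.1987 -0.6362] 0.011877916061595516
-36.431825796760876 0.012310277557653636
side [ 0.4549 -0.2042 -0.7036] 0.03401924493492831
-43.346110660129135 0.011146176432822655
-43.31580324664841 0.028878481915287708
410.22 267.56 118 [ 0.4753 -0.21  ]
410.25 268.31 143 [ 0.4733 -0.21  ]
410.29 269.06 140 [ 0.4713 -0.21  ]
410.21 269.81 140 [ 0.4693 -0.2098]
409.56 270.56 173 [ 0.4673 -0.208 ]
409.14 271.31 215 [ 0.4653 -0.2068]
408.41 272.06 222 [ 0.4633 -0.2049]
408.05 272.81 179 [ 0.4614 -0.2039]
407.44 273.56 208 [ 0.4594 -0.2022]
407.28 274.31 185 [ 0.4574 -0.2017]
```

```bash
cat > go.py <<'E'
import sys,numpy as np
from cell import bot
from scipy.spatial.transform import Rotation as Ro
x,y,z,a=map(float,sys.argv[1:5])  # a: world angle (deg) of tool y
s=bot.state();R=Ro.from_rotvec(s["eef_rot"])
a=np.radians(a);Y=np.array([np.cos(a),np.sin(a),0]);Z=np.array([0,0,-1.]);T=Ro.from_matrix(np.c_[np.cross(Y,Z),Y,Z])
M=R.as_matrix()
print("t",s["time_s"],"pos",s["position"].round(4),"yang",np.degrees(np.arctan2(M[1,1],M[0,1])).round(2),"F",s["ft_force"].round(1),"q",s["joint_pos"].round(2),"w",s["width"])
print("d",R.inv().apply(np.array([x,y,z])-s["position"]).round(4),"r",(R.inv()*T).as_rotvec().round(4))
E
python3 go.py .492 .2005 .11 82.8
```

```text
t 0.7 pos [0.2826 0.5853 0.2313] yang 64.23 F [ 0.1 -0.3 -0.2] q [ 1.07  0.48  1.6   0.    1.07 -0.05] w 1.0005310428201872
d [-0.3559 -0.2555  0.1213] r [-0.     -0.     -0.3241]
```

```bash
python3 nudge.py '[{"pos": [-0.356,-0.2555,0.07],"turn_vec": [0,0,-0.324],"aperture": 0.55},{"pos": [-0.356,-0.2555,0.07],"turn_vec": [0,0,-0.324],"aperture": 0.55},{"pos": [-0.356,-0.2555,0.07],"turn_vec": [0,0,-0.324],"aperture": 0.55},{"pos": [-0.356,-0.2555,0.07],"turn_vec": [0,0,-0.324],"aperture": 0.55},{"pos": [-0.356,-0.2555,0.07],"turn_vec": [0,0,-0.324],"aperture": 0.55},{"pos": [-0.356,-0.2555,0.12],"turn_vec": [0,0,-0.324],"aperture": 0.55},{"pos": [-0.356,-0.2555,0.12],"turn_vec": [0,0,-0.324],"aperture": 0.55},{"pos": [-0.356,-0.2555,0.12],"turn_vec": [0,0,-0.324],"aperture": 0.55}]' 20; python3 go.py .492 .2005 .056 82.8
```

```text
time_s: 1.7
position: [0.4925, 0.1978, 0.1099]
eef_rot: [-0.201, -3.134, 0.001]
ft_force: [0.3, 0.3, -0.0]
width: 0.55
gripper_force: 0.0
t 1.7 pos [0.4925 0.1978 0.1099] yang 82.66 F [ 0.3  0.3 -0. ] q [ 0.32  0.48  1.98 -0.    0.68 -1.12] w 0.5495474733991269
d [0.0008 0.0027 0.0539] r [-0.0008 -0.0013 -0.0025]
```

```bash
python3 nudge.py '[{"pos": [0.0,0.001,0.03],"aperture": 0.55},{"pos": [0.0,0.001,0.054],"aperture": 0.55},{"pos": [0.0,0.001,0.054],"aperture": 0.55}]'; python3 go.py .492 .2005 .056 82.8; python3 - <<'E'
from cell import bot
from h import *
t=bot.capture("top")["img"][:,:,::-1];s=bot.capture("side")["img"][:,:,::-1]
cv2.imwrite("pics/m3.png",np.hstack([crop(t,232,220,80,100,5),crop(s,256,187,80,100,5)]))
E
```

```text
time_s: 2.08
position: [0.4913, 0.201, 0.0561]
eef_rot: [-0.198, -3.133, 0.002]
ft_force: [-0.4, 0.6, 0.3]
width: 0.549
gripper_force: 0.0
t 2.075 pos [0.4913 0.201  0.0561] yang 82.78 F [-0.4  0.6  0.3] q [ 0.33  0.57  2.01 -0.    0.57 -1.11] w 0.5489247344935706
d [-0.0008 -0.0004  0.0001] r [-0.0013 -0.0025 -0.0004]
```

View pics/m3.png

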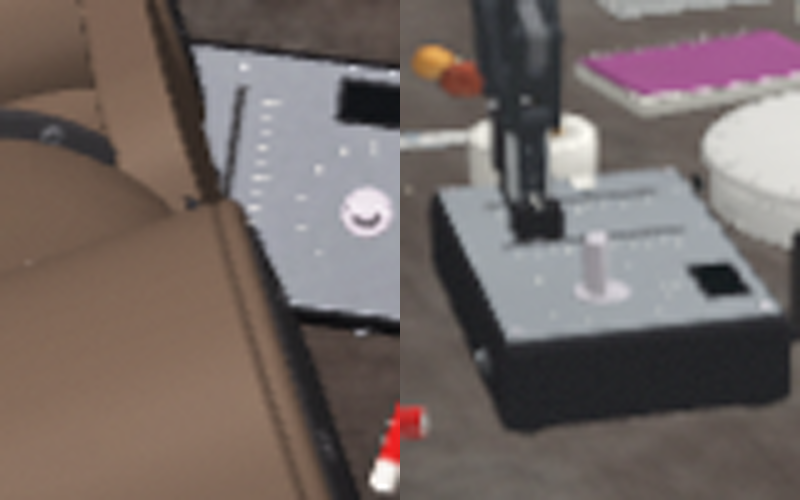

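The side view shows the fingers around the left cap, near (525,215) in the crop. The arm hides that spot in the top view. Next: close, then slide.

```bash
python3 nudge.py '[{"aperture": 0},{"aperture": 0},{"aperture": 0},{"aperture": 0}]' 20; python3 nudge.py '[{"pos": [-0.01,0,0],"aperture": 0},{"pos": [-0.02,0,0],"aperture": 0},{"pos": [-0.03,0,0],"aperture": 0},{"pos": [-0.0356,0,0],"aperture": 0},{"pos": [-0.0356,0,0],"aperture": 0},{"pos": [-0.0356,0,0],"aperture": 0}]';python3 go.py .492 .2005 .056 82.8
```

```text
time_s: 2.68
position: [0.4918, 0.2001, 0.0585]
eef_rot: [-0.196, -3.135, 0.002]
ft_force: [-2.3, -20.3, 17.3]
width: 0.227
gripper_force: 19.5
time_s: 3.42
position: [0.5276, 0.1955, 0.0585]
eef_rot: [0.197, 3.135, -0.002]
ft_force: [-1.2, -20.2, 13.5]
width: 0.232
gripper_force: 19.5
t 3.425 pos [0.5276 0.1955 0.0585] yang 82.83 F [ -1.2 -20.2  13.5] q [ 0.3   0.59  1.94 -0.    0.61 -1.14] w 0.23202975484677943
d [0.036  0.0005 0.0025] r [-0.0014  0.0005  0.0005]
```

```bash
python3 nudge.py '[{"pos": [0,0,-0.002],"aperture": 0.5},{"pos": [0,0,-0.002],"aperture": 0.5},{"pos": [0,0,-0.002],"aperture": 0.5},{"pos": [0,0,-0.06],"aperture": 0.5},{"pos": [0,0,-0.09],"aperture": 0.5}]'; python3 go.py .455 -.1995 .09 -39
```

```text
time_s: 4.05
position: [0.5281, 0.1974, 0.1494]
eef_rot: [0.197, 3.134, 0.001]
ft_force: [0.2, -0.1, 0.1]
width: 0.502
gripper_force: 0.0
t 4.05 pos [0.5281 0.1974 0.1494] yang 82.81 F [ 0.2 -0.1  0.1] q [ 0.3   0.46  1.88  0.    0.8  -1.14] w 0.5023014158532751
d [ 0.0229 -0.403   0.059 ] r [2.0000e-03 1.0000e-04 2.1259e+00]
```

```bash
python3 nudge.py '[{"pos": [0.023,-0.402,0],"turn_vec": [0,0,2.126],"aperture": 1},{"pos": [0.023,-0.402,0],"turn_vec": [0,0,2.126],"aperture": 1},{"pos": [0.023,-0.402,0],"turn_vec": [0,0,2.126],"aperture": 1},{"pos": [0.023,-0.402,0],"turn_vec": [0,0,2.126],"aperture": 1},{"pos": [0.023,-0.402,0],"turn_vec": [0,0,2.126],"aperture": 1},{"pos": [0.023,-0.402,0],"turn_vec": [0,0,2.126],"aperture": 1},{"pos": [0.023,-0.402,0.05],"turn_vec": [0,0,2.126],"aperture": 1},{"pos": [0.023,-0.402,0.06],"turn_vec": [0,0,2.126],"aperture": 1}]'; python3 go.py .455 -.1995 .09 -39
python3 - <<'E'
from cell import bot
from h import *
c=bot.capture("top");t=c["img"][:,:,::-1]
cv2.imwrite("pics/top4.png",t)
g=crop(t.astype(np.float32),248,230,16,30,8).min(2)
k=g[:,32:48].mean(1)
cv2.imwrite("pics/m4.png",np.hstack([crop(t,236,222,80,80,5),crop(t,370,240,80,80,5)]))
E
```

```text
time_s: 5.05
position: [0.4527, -0.2003, 0.0851]
eef_rot: [-2.29, -2.147, 0.002]
ft_force: [-1.0, 1.2, -0.0]
width: 0.999
gripper_force: 0.0
t 5.05 pos [ 0.4527 -0.2003  0.0851] yang -3.67 F [-1.   1.2 -0. ] q [-0.48  0.48  2.08 -0.    0.59 -0.41] w 0.9994839250686225
d [ 0.001   0.0023 -0.0049] r [-2.700e-03 -2.000e-04  6.166e-01]
```

View pics/m4.png

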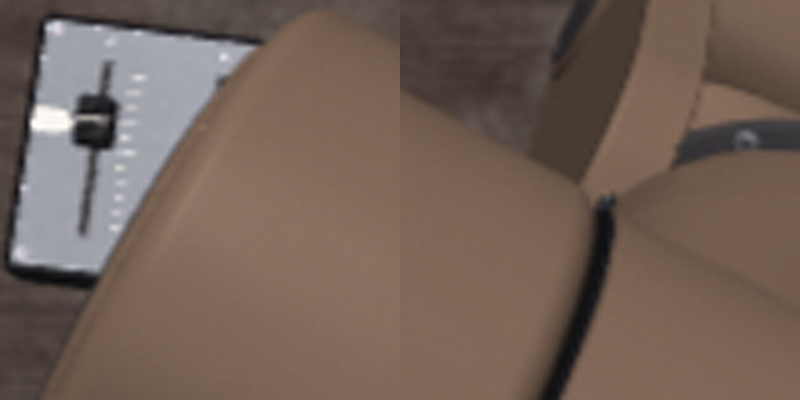

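The left cap's line is now at crop (95,121) and the pointer at (50,120), so they look level apart from parallax. I'll check that in numbers.

```bash
python3 - <<'E'
from h import *
import pickle
ct=pickle.load(open("C.pkl","rb"))["top"][0]; t=cv2.imread("pics/top4.png").astype(np.float32)
X=np.array([.9921,-.1253]);Y=np.array([.1253,.9921]);O=np.array([.5067,.1269])
x0,y0=236,222
g=crop(t,x0,y0,40,40,8).min(2)
def loc(m,z):
    ys,xs=np.mgrid[:m.shape[0],:m.shape[1]]; u,v=(m*xs).sum()/m.sum(),(m*ys).sum()/m.sum(); u,v=(u+.5)/8-.5+x0,(v+.5)/8-.5+y0
    w=atz(ct,u,v,z)[:2]-O; return u,v,(w@X).round(4),(w@Y).round(4)
# line: in cap region crop5 (80..112,95..150)
m=np.zeros_like(g); r=np.s_[168:224,126:174]; m[r]=np.clip(g[r]-85,0,None); print("line",loc(m,.072))
m=np.zeros_like(g); r=np.s_[160:230,40:118]; m[r]=g[r]>205; print("ptr",loc(m,.0505))
for uu in range(52,124,8):
    col=g[160:230,uu]; w=np.clip(col-185,0,None)
    if w.sum()>0: print(uu,loc(np.pad((w[:,None]),((160,g.shape[0]-230),(uu,g.shape[1]-uu-1))),.0505)[2:],round(float(w.sum())))
print(np.round(g[160:232:4,150]).astype(int))
E
python3 go.py .455 -.1995 .0085 -39
```

```text
line (np.float64(253.86548682843488), np.float64(245.1537915300962), np.float64(0.0121), np.float64(0.073))
ptr (np.float64(245.74257662835248), np.float64(245.5393917624521), np.float64(0.0117), np.float64(0.097))
52 (np.float64(0.0085), np.float64(0.1062)) 617
60 (np.float64(0.0109), np.float64(0.1039)) 2019
68 (np.float64(0.0118), np.float64(0.1014)) 2160
76 (np.float64(0.0118), np.float64(0.0988)) 2108
84 (np.float64(0.0117), np.float64(0.0961)) 2022
92 (np.float64(0.0119), np.float64(0.0935)) 1960
100 (np.float64(0.0123), np.float64(0.091)) 1797
108 (np.float64(0.0119), np.float64(0.0883)) 1129
116 (np.float64(0.0122), np.float64(0.0857)) 14
[ 44  43  39  35  18  36 110 155 122  68  45  37  40  46  43  36  27  21]
t 5.1 pos [ 0.4527 -0.1994  0.0849] yang -4.24 F [-0.9  0.8 -1.3] q [-0.48  0.48  2.08  0.    0.59 -0.4 ] w 0.9977758145458389
d [-0.      0.0025  0.0764] r [-3.400e-03 -4.000e-04  6.066e-01]
```

```bash
python3 nudge.py '[{"pos": [0,0.003,0],"turn_vec": [0,0,0.607],"aperture": 1},{"pos": [0,0.003,0],"turn_vec": [0,0,0.607],"aperture": 1},{"pos": [0,0.003,0],"turn_vec": [0,0,0.607],"aperture": 1},{"pos": [0,0.003,0],"turn_vec": [0,0,0.607],"aperture": 1},{"pos": [0,0.003,0.04],"turn_vec": [0,0,0.607],"aperture": 1},{"pos": [0,0.003,0.04],"turn_vec": [0,0,0.607],"aperture": 1}]'; python3 go.py .4555 -.199 .0085 -39
python3 - <<'E'
from cell import bot
from h import *
s=bot.capture("side")["img"][:,:,::-1]
cv2.imwrite("pics/m5.png",crop(s,285,250,90,80,7))
E
```

```text
time_s: 5.85
position: [0.4561, -0.1981, 0.0461]
eef_rot: [-2.818, -1.382, 0.003]
ft_force: [0.2, 0.6, 1.0]
width: 1.001
gripper_force: 0.0
t 5.85 pos [ 0.4561 -0.1981  0.0461] yang -37.75 F [0.2 0.6 1. ] q [-0.47  0.56  2.09  0.    0.5   0.19] w 1.0006409860846597
d [-0.0011  0.0002  0.0376] r [-0.0035  0.0007  0.0219]
```

View pics/m5.png

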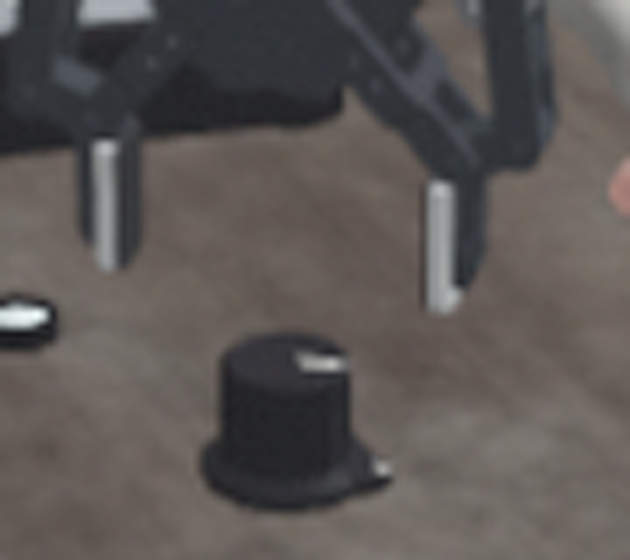

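The knob drum at crop (285,420) is centred between the pads (115 and 440), and the nose points along the closing line. Next: descend and grip.

```bash
python3 nudge.py '[{"pos": [-0.001,0,0.02],"turn_vec": [0,0,0.02],"aperture": 1},{"pos": [-0.001,0,0.0375],"turn_vec": [0,0,0.02],"aperture": 1},{"pos": [-0.001,0,0.0375],"turn_vec": [0,0,0.02],"aperture": 1},{"pos": [-0.001,0,0.0375],"turn_vec": [0,0,0.02],"aperture": 0},{"pos": [-0.001,0,0.0375],"turn_vec": [0,0,0.02],"aperture": 0},{"pos": [-0.001,0,0.0375],"turn_vec": [0,0,0.02],"aperture": 0},{"pos": [-0.001,0,0.0375],"turn_vec": [0,0,0.02],"aperture": 0},{"pos": [-0.001,0,0.0375],"turn_vec": [0,0,0.02],"aperture": 0}]' 30; python3 nudge.py '[{"aperture": 0},{"aperture": 0}]'; python3 go.py .4873 .0668 .0085 -18.5
```

```text
time_s: 6.9
position: [0.457, -0.2, 0.0106]
eef_rot: [2.836, 1.35, 0.001]
ft_force: [-1.3, 1.1, 12.6]
width: 0.423
gripper_force: 28.6
time_s: 7.15
position: [0.457, -0.2001, 0.0106]
eef_rot: [2.836, 1.35, 0.001]
ft_force: [-1.6, 1.6, 11.8]
width: 0.42
gripper_force: 28.6
t 7.15 pos [ 0.457  -0.2001  0.0106] yang -39.07 F [-1.6  1.6 11.8] q [-0.47  0.62  2.1  -0.    0.41  0.21] w 0.41980294489618963
d [ 0.2263 -0.1447  0.002 ] r [ 0.0011 -0.     -0.359 ]
```

```bash
python3 nudge.py '[{"pos": [0,0,-0.06],"aperture": 0},{"pos": [0.06,-0.04,-0.12],"turn_vec": [0,0,-0.1],"aperture": 0},{"pos": [0.11,-0.07,-0.12],"turn_vec": [0,0,-0.2],"aperture": 0},{"pos": [0.17,-0.11,-0.12],"turn_vec": [0,0,-0.359],"aperture": 0},{"pos": [0.2263,-0.1447,-0.12],"turn_vec": [0,0,-0.359],"aperture": 0},{"pos": [0.2263,-0.1447,-0.12],"turn_vec": [0,0,-0.359],"aperture": 0},{"pos": [0.2263,-0.1447,-0.10],"turn_vec": [0,0,-0.359],"aperture": 0},{"pos": [0.2263,-0.1447,-0.10],"turn_vec": [0,0,-0.359],"aperture": 0}]'; python3 go.py .4873 .0668 .0986 -18.5
python3 - <<'E'
from cell import bot
from h import *
s=bot.capture("side")["img"][:,:,::-1];t=bot.capture("top")["img"][:,:,::-1]
cv2.imwrite("pics/side6.png",s)
cv2.imwrite("pics/m6.png",np.hstack([crop(s,264,190,60,70,8),crop(t,282,240,45,80,7)]))
E
```

```text
time_s: 8.15
position: [0.486, 0.0674, 0.1092]
eef_rot: [-2.548, -1.836, 0.003]
ft_force: [0.5, 0.2, -0.9]
width: 0.421
gripper_force: 30.6
t 8.15 pos [0.486  0.0674 0.1092] yang -18.44 F [ 0.5  0.2 -0.9] q [ 0.08  0.44  2.07 -0.    0.64  0.4 ] w 0.42127399660362336
d [-0.0001  0.0015  0.0106] r [-0.0019  0.0008  0.001 ]
```

```bash
python3 - <<'E'
import cv2
a=cv2.imread("pics/m6.png");print(a.shape);cv2.imwrite("pics/m6.png",a)
E
```

```text
(560, 795, 3)
```

```bash
python3 - <<'E'
from h import *
s=cv2.imread("pics/side6.png");cv2.imwrite("pics/m7.png",crop(s,264,195,66,60,10))
E
```

```text
(no output)
```

View pics/m7.png

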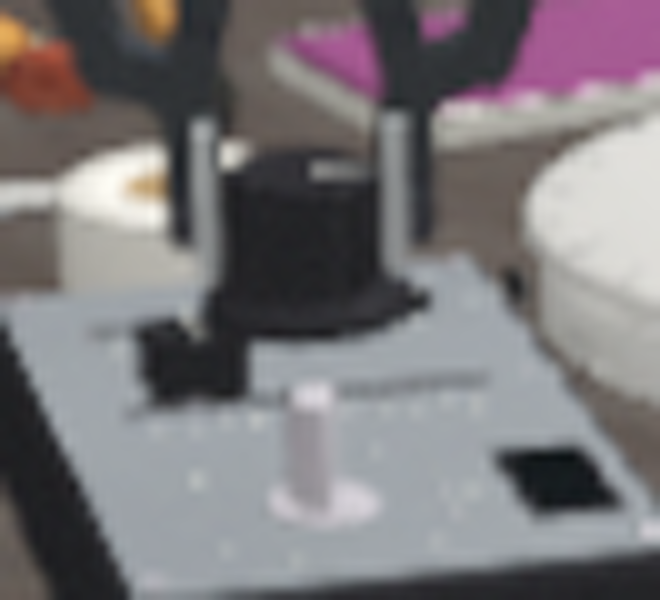

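The knob drum's axis is at crop u≈300 and the shaft/collar axis at u≈325. The knob must therefore shift about 4.6 mm right in the side view, with the fingers and nose level with the flat's direction.

```bash
python3 go.py .4899 .0656 .0936 -18.5
```

```text
t 8.25 pos [0.4868 0.0667 0.1101] yang -18.52 F [ 0.7 -0.1 -0.6] q [ 0.07  0.44  2.07 -0.    0.64  0.4 ] w 0.4155829943912366
d [-0.0001  0.0033  0.0165] r [-0.0005  0.0002 -0.0004]
```

```bash
python3 nudge.py '[{"pos": [0,0.0033,0.0165],"aperture": 0},{"pos": [0,0.0033,0.0165],"aperture": 0},{"pos": [0,0.0033,0.0165],"aperture": 0}]'; python3 go.py .4899 .0656 .0936 -18.5
python3 - <<'E'
from cell import bot
from h import *
s=bot.capture("side")["img"][:,:,::-1]
cv2.imwrite("pics/side8.png",s);cv2.imwrite("pics/m8.png",crop(s,270,200,54,50,12))
E
```

```text
time_s: 8.62
position: [0.49, 0.0657, 0.0932]
eef_rot: [-2.55, -1.834, 0.001]
ft_force: [0.2, 0.3, -0.9]
width: 0.42
gripper_force: 30.6
t 8.625 pos [0.49   0.0657 0.0932] yang -18.54 F [ 0.2  0.3 -0.9] q [0.07 0.47 2.07 0.   0.6  0.4 ] w 0.41971040446790847
d [-0.0001 -0.0001 -0.0004] r [-0.0005  0.0002 -0.0007]
```

View pics/m8.png

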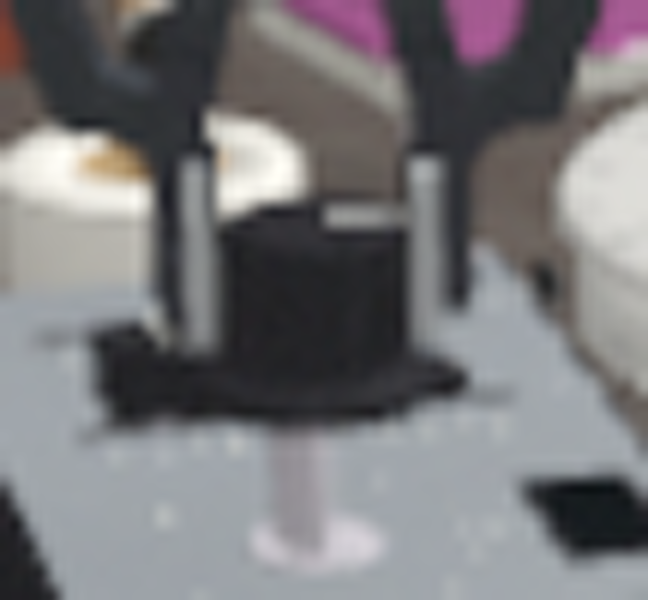

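Aligned: the pads' midpoint is at u≈314, with the shaft axis at about 313–316. I'll descend in small steps.

```bash
python3 nudge.py '[{"pos": [0,0,0.002],"aperture": 0},{"pos": [0,0,0.004],"aperture": 0},{"pos": [0,0,0.005],"aperture": 0},{"pos": [0,0,0.005],"aperture": 0}]'; python3 nudge.py '[{"pos": [0,0,0.001],"aperture": 0},{"pos": [0,0,0.002],"aperture": 0},{"pos": [0,0,0.002],"aperture": 0}]'
```

```text
time_s: 9.18
position: [0.49, 0.066, 0.0882]
eef_rot: [-2.55, -1.835, 0.0]
ft_force: [-0.2, 0.2, 0.3]
width: 0.42
gripper_force: 30.6
time_s: 9.55
position: [0.49, 0.0659, 0.0863]
eef_rot: [-2.55, -1.835, 0.0]
ft_force: [-0.3, 0.4, 1.0]
width: 0.418
gripper_force: 30.9
```

```bash
for i in 1; do python3 nudge.py '[{"pos": [0,0,0.001],"aperture": 0},{"pos": [0,0,0.002],"aperture": 0},{"pos": [0,0,0.002],"aperture": 0}]'; done; python3 nudge.py '[{"pos": [0,0,0.001],"aperture": 0},{"pos": [0,0,0.002],"aperture": 0},{"pos": [0,0,0.002],"aperture": 0}]'
```

```text
time_s: 9.93
position: [0.4897, 0.066, 0.0841]
eef_rot: [-2.549, -1.835, 0.001]
ft_force: [-2.5, 0.1, -0.2]
width: 0.424
gripper_force: 30.8
time_s: 10.3
position: [0.4898, 0.0659, 0.0822]
eef_rot: [-2.55, -1.835, 0.001]
ft_force: [-4.6, 0.0, 2.1]
width: 0.423
gripper_force: 30.9
```

```bash
python3 nudge.py '[{"pos": [0,-0.0006,0],"aperture": 0},{"pos": [0,-0.0006,0.001],"aperture": 0},{"pos": [0,-0.0006,0.002],"aperture": 0},{"pos": [0,-0.0006,0.002],"aperture": 0}]'; python3 -c "
from cell import bot
s=bot.state();print(s['ft_torque'],s['ft_force'])"
```

```text
time_s: 10.8
position: [0.4896, 0.0661, 0.0802]
eef_rot: [2.55, 1.835, 0.0]
ft_force: [-2.3, 0.2, -0.6]
width: 0.417
gripper_force: 30.8
[-0.05520868  0.33304641  0.00727915] [-2.30701834  0.20836955 -0.55293087]
```

```bash
python3 nudge.py '[{"pos": [0,-0.0004,0.001],"aperture": 0},{"pos": [0,-0.0004,0.002],"aperture": 0},{"pos": [0,-0.0004,0.003],"aperture": 0},{"pos": [0,-0.0004,0.004],"aperture": 0},{"pos": [0,-0.0004,0.004],"aperture": 0}]'; python3 nudge.py '[{"pos": [0,0,0.001],"aperture": 0},{"pos": [0,0,0.002],"aperture": 0},{"pos": [0,0,0.003],"aperture": 0},{"pos": [0,0,0.004],"aperture": 0},{"pos": [0,0,0.004],"aperture": 0}]';python3 -c "
from cell import bot
s=bot.state();print(s['ft_torque'],s['ft_force'])"
```

```text
time_s: 11.42
position: [0.4892, 0.0663, 0.0762]
eef_rot: [2.55, 1.835, 0.0]
ft_force: [1.5, -0.0, -1.4]
width: 0.422
gripper_force: 30.7
time_s: 12.05
position: [0.4891, 0.0663, 0.0722]
eef_rot: [-2.55, -1.835, 0.0]
ft_force: [0.2, 0.2, -1.5]
width: 0.42
gripper_force: 30.7
[-0.02201733  0.00376011  0.07738067] [ 0.17187425  0.2284613  -1.52261328]
```

```bash
python3 nudge.py '[{"pos": [0,0,0.001],"turn_vec": [0,0,-0.02],"aperture": 0},{"pos": [0,0,0.002],"turn_vec": [0,0,-0.03],"aperture": 0},{"pos": [0,0,0.003],"turn_vec": [0,0,-0.03],"aperture": 0},{"pos": [0,0,0.003],"turn_vec": [0,0,-0.03],"aperture": 0}]'; python3 nudge.py '[{"pos": [0,0,0.001],"aperture": 0},{"pos": [0,0,0.001],"aperture": 0}]';python3 -c "
from cell import bot
s=bot.state();print(s['ft_torque'],s['ft_force'])"
```

```text
time_s: 12.55
position: [0.4891, 0.0663, 0.0692]
eef_rot: [-2.522, -1.873, 0.0]
ft_force: [-0.2, -1.2, -0.7]
width: 0.422
gripper_force: 30.7
time_s: 12.8
position: [0.4892, 0.0663, 0.0683]
eef_rot: [2.522, 1.873, 0.0]
ft_force: [-0.6, 0.7, 2.0]
width: 0.427
gripper_force: 30.9
[-0.00119864  0.06711234 -0.02287326] [-0.62946467  0.66833339  2.03736614]
```

```bash
python3 nudge.py '[{"pos": [0,0,0.001],"aperture": 0},{"pos": [0,0,0.002],"aperture": 0},{"pos": [0,0,0.002],"aperture": 0}]' 45; python3 nudge.py '[{"pos": [0,0,0.001],"aperture": 0},{"pos": [0,0,0.002],"aperture": 0},{"pos": [0,0,0.002],"aperture": 0}]'
```

```text
time_s: 13.18
position: [0.4893, 0.0663, 0.0663]
eef_rot: [2.522, 1.873, 0.0]
ft_force: [-0.7, 0.1, 3.2]
width: 0.417
gripper_force: 44.8
time_s: 13.55
position: [0.4892, 0.0663, 0.0643]
eef_rot: [2.522, 1.873, 0.0]
ft_force: [-1.7, -0.0, 7.1]
width: 0.416
gripper_force: 45.0
```

```bash
python3 nudge.py '[{"pos": [0,0,0.0006],"aperture": 0},{"pos": [0,0,0.0012],"aperture": 0},{"pos": [0,0,0.0012],"aperture": 0},{"pos": [0,0,0.0012],"aperture": 0}]'; python3 - <<'E'
from cell import bot
from h import *
st=bot.state();print(st['ft_torque'],st['ft_force'])
s=bot.capture("side")["img"][:,:,::-1]
cv2.imwrite("pics/m9.png",crop(s,270,200,54,50,12))
E
```

```text
time_s: 14.05
position: [0.4893, 0.0663, 0.0632]
eef_rot: [2.522, 1.873, 0.0]
ft_force: [-0.4, -1.1, 6.7]
width: 0.418
gripper_force: 45.1
[-0.0910792   0.1406327  -0.02666497] [-0.35666001 -1.10977259  6.66625376]
```

View pics/m9.png

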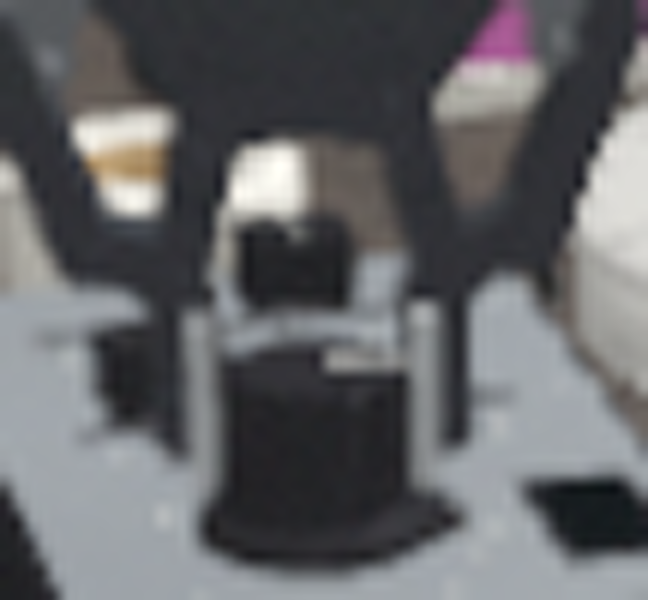

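The knob is seated, with its skirt close to the plate and its nose at crop (460,520). I'll press slightly deeper.

```bash
python3 nudge.py '[{"pos": [0,0,0.0004],"aperture": 0},{"pos": [0,0,0.0007],"aperture": 0},{"pos": [0,0,0.0007],"aperture": 0},{"pos": [0,0,0.0007],"aperture": 0},{"pos": [0,0,0.0007],"aperture": 0}]'; python3 -c "
from cell import bot
print(bot.state()['ft_force'])"; python3 nudge.py '[{"aperture": 0},{"aperture": 0}]'
```

```text
time_s: 14.72
position: [0.4893, 0.0663, 0.0626]
eef_rot: [2.522, 1.873, 0.0]
ft_force: [-0.8, 0.7, 9.3]
width: 0.415
gripper_force: 45.5
[-0.8183196   0.68480115  9.28042993]
time_s: 14.98
position: [0.4892, 0.0663, 0.0626]
eef_rot: [2.522, 1.873, 0.0]
ft_force: [-1.4, -0.4, 9.1]
width: 0.417
gripper_force: 45.5
```

~9 N: at about 5.5–6 mm of press, held. Handing in.

```bash
python3 -c "
from cell import bot
print(bot.hand_in())"
```

```text
the job is handed in; nothing more can be done
None
```

I handed the job in at about 15 s: the left fader measured 0.2 mm from the pointer tip, and the knob is on the D-shaft, fully home and still held pressed about 5.5–6 mm deep at 9 N; no pass/fail result was returned.

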